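# Lay out the next combustion sample behind and on the brick

## Task

Lay out the next furnace sample: with the hook, draw the white combustion boat right out of the narrow trough, and only then pick it up and set it on top of the middle of the perforated brick, along the brick's length; put the hook back down on the bench, standing the way it was. Behind the brick (the side away from the robot) stand a straight row parallel to it, on a line 9.5 cm from the brick's centre line: the white jar behind the brick's middle, the tall slim amber bottle 7 cm to the jar's left and the short squat amber bottle 7 cm to its right, as seen from the robot, centre to centre. Leave the empty beaker standing where it is, and do not touch the boat with the fingers while it is in the trough.

Things in the scene. Friction and masses are not known exactly. Their poses are not given: they have to be found in the camera images.
- brick: Flat terracotta brick with three rows of dark hole marks on its flat top, fixed: 80 (x) x 160 (y) x 24 mm high. Origin: centre of the underside. y runs along its length to the robot's left, x points behind it, away from the robot (yaw within 0.25 rad). The row belongs at x = 95 mm, y = +70, 0, -70 mm in its frame.
- trough: Brick-red refractory cooling trough, fixed: two walls 20 mm thick, 34 mm high, and between them a channel 24 mm wide, 130 mm long, with no raised floor (the boat slides on the bench); open on top and at the robot's end, closed at the far end. Origin: on the bench, middle of the open end; x runs into the channel, away from the robot (yaw within 0.25 rad).
- boat: White ceramic combustion boat, an open dish 60 (x) x 16 (y) x 12 mm high, walls 3 mm, about 30 g. Origin: centre of the underside, x along its length. Starts on the bench inside the trough, lengthwise, its centre 35 to 55 mm in from the open end, where the channel is too narrow for fingers.
- hook: Furnace hook, 70 g. Wooden handle block 50 (x) x 18 (y) x 26 mm high, gripped across y from above. Origin: centre of its underside. A 6 mm rod leaves it along +x (away from the robot at the start) at 21 mm height and at x = 115 mm bends down into a 6 mm tip ending level with the underside. Laid back: standing on the handle's underside and the tip, as at the start.
- tall_bottle: Tall slim amber glass bottle with black cap, 36 mm diameter, 88 mm high, closed, about 140 g; its sides are straight up to 49 mm, then narrow. Origin: centre of the underside, z up its axis.
- short_bottle: Short squat amber glass bottle with black cap, 52 mm diameter, 60 mm high, closed, about 90 g; its sides are straight up to 32 mm, then narrow. Origin: centre of the underside, z up its axis.
- white_jar: White plastic jar with white lid, 54 mm diameter, 74 mm high, closed, about 120 g. Origin: centre of the underside, z up its axis.
- beaker: Empty clear glass beaker, 50 mm diameter at the rim, 60 mm high, a loose bystander to be left standing where it is. Origin: centre of the underside.
Things that resemble listed ones, but are neither listed nor needed, are in the scene too. Of the things that look like the boat, take the one that is nearest to the robot's base at the start.

How it is judged (in metres and radians):
On the way:
1. the boat is drawn right out of the trough (x of boat in the frame of trough below -0.02 m and height (world z) of boat below 0.01 m), for 0.2 s.
At the end, for the whole second after the job is handed in: Row upright on the bench at x 95, y +70/0/-70 mm in the brick's frame (tall bottle, jar, short bottle), each within 15 mm in x and y; boat flat on the brick within 15 mm of its middle in x and y and 0.25 rad of its length; hook on the bench, tilt under 0.12 rad; all at rest (x of tall_bottle in the frame of brick between 0.08 and 0.11 m and y of tall_bottle in the frame of brick between 0.055 and 0.085 m and angle between each of tall_bottle, white_jar, short_bottle, boat, hook's own z axis and vertical below 0.12 rad and height (world z) of each of tall_bottle, white_jar, short_bottle below 0.006 m and x of white_jar in the frame of brick between 0.08 and 0.11 m and y of white_jar in the frame of brick between -0.015 and 0.015 m and x of short_bottle in the frame of brick between 0.08 and 0.11 m and y of short_bottle in the frame of brick between -0.085 and -0.055 m and x of boat in the frame of brick between -0.015 and 0.015 m and y of boat in the frame of brick between -0.015 and 0.015 m and z of boat in the frame of brick between 0.02 and 0.029 m and angle between the x axis of boat and the y axis of brick, either way round below 0.25 rad and height (world z) of hook below 0.008 m and linear speed of each of tall_bottle, white_jar, short_bottle, boat, hook below 0.02 m/s and angular speed of each of tall_bottle, white_jar, short_bottle, boat, hook below 0.3 rad/s); the robot touches nothing.
It fails at once if the robot touches the boat while the boat's centre is less than 15 mm outside the trough's open end (it must be drawn out with the hook) (contact force between any of the fingers, the arm and boat above 0.1 N and x of boat in the frame of trough above -0.015 m and z of boat in the frame of trough below 0.02 m and horizontal distance between boat and trough below 0.15 m).
It fails at once if the beaker is moved more than 20 mm or tipped (distance of beaker from where it was at the start of the episode above 0.02 m or angle between beaker's own z axis and vertical above 0.3 rad).
It also fails if it takes over 144 s, if anything falls off the work surface, if the arm or the gripper's body presses on something with over 40 N, if the wrist force passes 120 N, or if a joint passes its speed limit or range.

## Robot

A 6-joint arm with a two-finger parallel gripper is mounted at the origin on the work surface. World frame = base frame: x ahead of the robot, y to its left, z up, the work surface at z = 0. Lengths are in mm, angles in rad, forces in N, time in s.
With the tool pointing down it reaches from about 325 to 775 mm from the base axis. Payload 9.3 kg.
Tool frame: the origin (TCP) lies on the centre line of the jaws, within the pads' length; the fingertips stand 19 mm ahead of it and the grasp point (between the pads) is the TCP; z points along the fingers, y is the line along which they close (so a half turn about z gives the same grasp; the last joint's range is limited). The gripper opens to 85 mm and grips with 20 to 120 N. Pads are 22 mm wide; open, the fingers measure 114 mm over their backs; the gripper's body (76 mm by 85 mm) begins 54 mm behind the grasp point. The pads swing forward as they close: fully open they stand 13 mm farther back than shut.
Start: joints at [-1.317, 0.259, 0.021, 1.334, 0, 1.418], TCP at [217.613, -505.115, 250.279] pointing down, gripper open.
Joint ranges: [-3.04, 3.04], [-0.91, 1.82], [-1.04, 1.36], [-1.92, 1.95], [-1.52, 1.45], [-3.14, 3.14]. Speed limits (rad/s): [2.22, 2.22, 2.79, 3.14, 3.14, 3.14].

## Interface

Orientations are given as [roll, pitch, yaw] about the fixed x, y, z axes, in that order (R = Rz(yaw) Ry(pitch) Rx(roll)).
In Python, from plant import * gives the robot as it stands.
- The arm moves only by the tool play_rows, never from a script. Its argument "commands" is a list of rows, each a list of 3 entries, a list of its own where there are three numbers: the shift along the tool's x, y, z in units of 50 mm (1.0 is 50 mm), then the turn, a rotation vector about the tool's x, y, z in units of 6 degrees (1.0 is 6 degrees), then the opening, from -1 (shut) to 1 (fully open). A call has 1 to 5 rows; each row shifts and turns the commanded pose from where the row before left it, along the tool's axes as they then stand; what a row does not reach is not made up. A row lasts 1/10 s, in which the tool goes at most 50 mm and 8.59 degrees, less where a joint would pass 70% of its speed; a pose out of reach is approached as far as the arm can. A call is refused whole if a number of a shift passes 1 or a number of a turn 1, either way. A call with a gripper value outside its range is refused whole. The fingers move at their own pace and stop on an object; "newtons" is the grip in N (left out, the last holds). Time passes only in rows, so rows that do not move let the fingers close. It gives the time, the measured TCP pose, the force, the opening and the grip force at its end, in the units of the state.
- state(): the state, without advancing time (a new reading comes with each control period).
- grab_frame(name): name is "scene" or "top"; returns a dict with "frame" (480x640x3 uint8, blue, green, red), "depth" (480x640 float32, mm along the optical axis (not along the pixel's ray), 0 where there is no reading), "mtx" (3x3 intrinsics, pixels), "camera_from_world" (4x4, takes a point from world to camera coordinates). Camera axes: x right, y down, z forward; pixel columns grow to the right and rows downward; lengths in mm; the calibration is good to about 2 mm. A picture is of the moment at which its call begins.
- close_job(): hands the job in; it is judged then, once.
The state is a dict: "t": time; "joints": joint angles; "dq": joint speeds; "joint_torque": joint torques, N m; "ee_pos": TCP position; "eef_rot": TCP orientation; "ft_force": force on the tool from outside, world axes, zero at the start; "wrist_torque": the same for the moment, N m; "finger_gap": finger opening in mm; "grasp_force": force on a finger pad.
Only numpy, scipy, OpenCV 4.12 (cv2) and the standard library are available. Lean on these libraries where they do the work, as an engineer would, in place of code of your own. Each camera call takes 0.05 s, during which the arm holds its last target. There are 200 camera calls.

## Working session

There is one attempt and no reset: what is moved stays moved. The work goes in short steps, Python scripts to look and compute and a tool call to move; the robot and the scene stay as the last step left them, time stands still between calls to the robot, and variables do not carry over. Pictures are saved under pics/ and viewed, at most 14 in all, crops included, and the job is handed in when it is done.

Besides the shell and the picture viewer there is one more tool, called as name([rows], argument=value, ...), one row to a line, values as JSON. play_rows: Moves the arm, as the interface text tells. Its arguments: {"type":"object","properties":{"commands":{"type":"array","items":{"type":"array"}},"newtons":{"type":"number"}},"required":["commands"]}

```bash
mkdir -p pics; ls
python3 - <<'E'
from plant import *
import cv2,numpy as np
for n in("scene","top"):
    f=grab_frame(n); cv2.imwrite(f"pics/{n}0.png",f["frame"]); np.savez(f"{n}0.npz",**f)
    T=np.linalg.inv(f["camera_from_world"]);print(n,T[:3,3],T[:3,2],f["mtx"])
print(state())
E
```

```text
pics
scene [1342.57595582 -487.20900349  998.29909816] [-0.55851203  0.37411136 -0.74034113] [[574.02699235   0.         316.1061834 ]
 [  0.         574.02699235 237.5252059 ]
 [  0.           0.           1.        ]]
top [ 513.55373925   13.36260204 1156.39709899] [ 0.08915788 -0.01457663 -0.99591084] [[592.48793995   0.         322.21991321]
 [  0.         592.48793995 234.18104786]
 [  0.           0.           1.        ]]
{'t': 0.1, 'joints': array([-1.31660560e+00,  2.59120889e-01,  2.08728861e-02,  1.33369849e+00,
       -1.37322132e-05,  1.41821192e+00]), 'dq': array([-0.00125822, -0.00071813,  0.00094418, -0.00028701, -0.00027971,
       -0.00247112]), 'joint_torque': array([ 6.33976422e-03, -5.56691444e+01,  3.45071518e+01,  1.15478903e-02,
       -1.04910118e-04, -1.77172154e-05]), 'ee_pos': array([ 217.55262861, -504.91011425,  249.74862963]), 'eef_rot': array([-3.14045376e+00, -1.61245017e-04,  4.06775050e-01]), 'ft_force': array([ 0.71383636, -0.46659748, -0.95662166]), 'wrist_torque': array([0.00319455, 0.04157788, 0.0535807 ]), 'grasp_force': 0.0, 'finger_gap': 85.13198624586956}
```

View pics/top0.png

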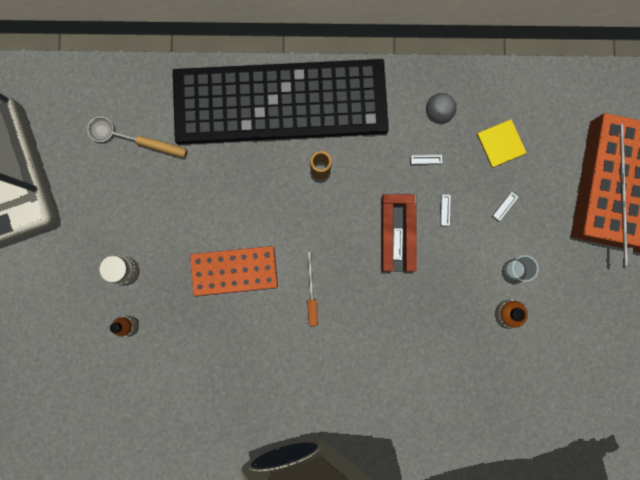

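View pics/scene0.png

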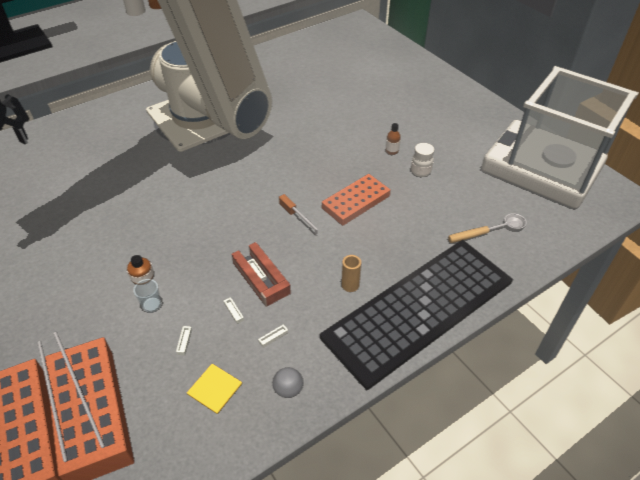

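Top view: brick at (233,270), trough at (400,233), hook at (312,290), jar at (115,269), tall bottle at (121,327), short bottle at (514,314) and beaker at (521,269). The boat candidates are (398,244), (446,210), (427,159) and (505,206). The one at (398,244) fits: it lies in the trough and is nearest the base, which is off the bottom of the picture.

```bash
cat > h.py <<'E'
import cv2,numpy as np
from plant import *
def ray(f,uv,z):
    T=np.linalg.inv(f["camera_from_world"]);uv=np.atleast_2d(uv).astype(float)
    d=np.c_[uv,np.ones(len(uv))]@np.linalg.inv(f["mtx"]).T@T[:3,:3].T;o=T[:3,3]
    return (o+d*((z-o[2])/d[:,2])[:,None])[:,:2]
def blob(f,mask,roi,z):
    """largest blob in roi (u0,v0,u1,v1), back-projected to plane z: centre, size, long-axis angle, pixels"""
    u0,v0,u1,v1=roi;m=np.zeros_like(mask);m[v0:v1,u0:u1]=mask[v0:v1,u0:u1]
    c=max(cv2.findContours(m,0,cv2.CHAIN_APPROX_NONE)[0],key=cv2.contourArea)
    P=ray(f,c[:,0],z).astype(np.float32);b=cv2.boxPoints(cv2.minAreaRect(P))
    e=[b[1]-b[0],b[2]-b[1]];l=max(e,key=np.linalg.norm);s=sorted(map(np.linalg.norm,e))
    return b.mean(0).round(1),np.round(s,1),round(float(np.arctan(l[1]/l[0]) if abs(l[0])>1e-6 else np.pi/2),3),cv2.boundingRect(c)
def masks(f):
    h=cv2.cvtColor(f["frame"],cv2.COLOR_BGR2HSV);R=lambda a,b:cv2.inRange(h,a,b)
    return dict(red=R((0,120,60),(20,255,255)),white=R((0,0,170),(179,60,255)),black=R((0,0,0),(179,255,45)),grey=R((0,0,150),(179,60,255)))
def go(x,y,z,yaw):
    """shift (units of 50 mm, tool axes after turning) and turn (units of 6 deg) to target pose, tool down"""
    s=state();p=s["ee_pos"];cy=s["eef_rot"][2]
    d=np.array([x,y,z])-p;c,n=np.cos(yaw),np.sin(yaw)
    w=(yaw-cy+np.pi/2)%np.pi-np.pi/2
    print("turn z",round(-np.degrees(w)/6,2),"then shift",np.round([(c*d[0]+n*d[1])/50,(n*d[0]-c*d[1])/50,-d[2]/50],2),"joint6",s["joints"][5].round(2),"note yaw",round(cy+w,3))
E
cat > m.py <<'E'
from h import *
f=dict(np.load("top0.npz"));M=masks(f)
for n,k,r,z in[("brick","red",(180,235,290,305),24),("trough","red",(370,185,425,280),34),("handle","red",(300,297,325,335),26),
 ("boat","white",(388,222,408,268),12),("jar","white",(95,250,132,290),74),("tallcap","black",(105,310,140,340),88),("shortcap","black",(495,300,530,330),60),("rod","grey",(304,245,318,299),21)]:
    try:print(n,*blob(f,M[k],r,z))
    except Exception as e:print(n,e)
D=f["depth"];print(D[327,112:132:2],D[314,508:524:2],D[269,105:130:4],D[262:280:2,522])
a=[cv2.resize(f["frame"][v:v+100,u:u+133],None,fx=3,fy=3,interpolation=cv2.INTER_CUBIC) for v,u in((245,70),(245,450),(190,350),(240,270))]
cv2.imwrite("pics/crop1.png",np.vstack([np.hstack(a[:2]),np.hstack(a[2:])]))
E
python3 m.py
```

```text
brick [544.9 166. ] [ 79.6 159.8] -1.467 (190, 246, 87, 50)
trough [ 618.4 -148.6] [ 63.3 147.2] -0.006 (382, 194, 34, 78)
handle [466.5  15.6] [17.1 49. ] 0.057 (307, 299, 11, 27)
boat [ 597.8 -149.7] [16.  58.5] -0.045 (393, 229, 10, 31)
jar [546.2 378.1] [45.2 45.6] 0.033 (100, 256, 26, 26)
tallcap [441.1 364.4] [15.8 19.6] -1.569 (110, 323, 12, 10)
shortcap [ 465.5 -363.5] [22.1 24.1] 1.545 (511, 308, 14, 13)
rod [512.   18.8] [ 1.9 26.6] 0.005 (310, 281, 2, 15)
[1054.9769 1050.9589 1051.6139 1051.3552 1055.1802 1070.3185 1071.1746
 1084.0428 1082.3804 1084.2526] [1111.7323 1106.0874 1095.1907 1094.8344 1092.6349 1094.1044 1095.057
 1094.2273] [1078.6658 1073.5037 1074.2997 1075.5812 1072.4609 1073.006  1097.9344] [1153.5834 1156.0626 1156.9087 1159.3502 1156.89   1153.6866 1157.352
 1149.4707 1136.8472]
```

View pics/crop1.png

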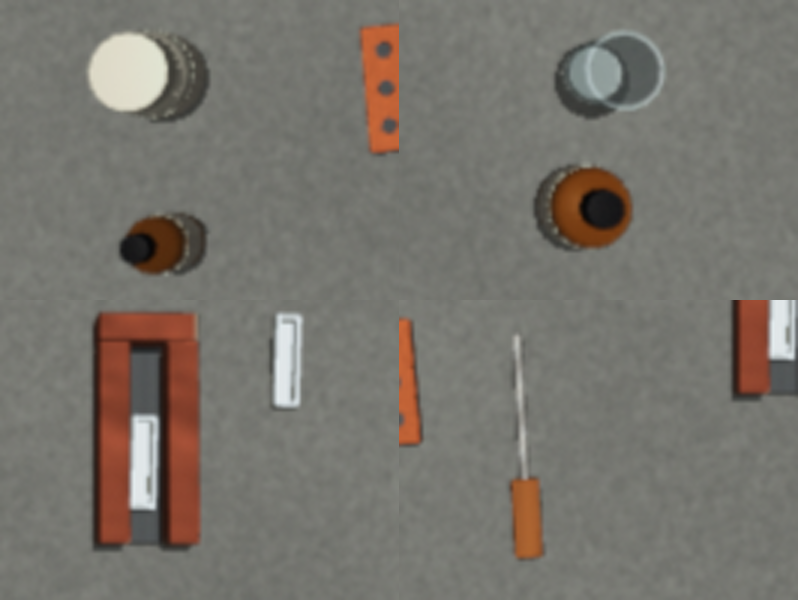

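The crop confirms the boat at (398,245) inside the trough channel, the jar's round white lid, the amber bottles with black caps, and the beaker close behind the short bottle. I'll start with the short bottle, keeping the fingers clear of the beaker.

play_rows([
  [[0.71,-0.08,0.25],[0,0,0],1],
  [[0.71,-0.08,0.25],[0,0,0],1],
  [[0.71,-0.08,0.25],[0,0,0],1],
  [[0.71,-0.08,0.25],[0,0,0],1],
  [[0.71,-0.08,0.25],[0,0,0],1],
], newtons=30)

```text
t: 0.6
ee_pos: [373.7, -415.5, 187.0]
eef_rot: [-3.141, 0.0, 0.407]
ft_force: [0.3, -0.1, 0.2]
finger_gap: 84.9
grasp_force: 0.0
```

play_rows([
  [[0.71,-0.08,0.25],[0,0,0],1],
  [[0.71,-0.08,0.25],[0,0,0],1],
  [[0.71,-0.08,0.25],[0,0,0],1],
  [[0,0,0],[0,0,0],1],
  [[0,0,0],[0,0,0],1],
])

```text
t: 1.1
ee_pos: [466.0, -362.6, 149.6]
eef_rot: [-3.14, 0.001, 0.409]
ft_force: [-1.0, 0.4, 0.0]
finger_gap: 85.6
grasp_force: 0.0
```

Run:
```python
from h import *
s=state();print(s["ee_pos"],s["eef_rot"],s["t"])
f=dict(np.load("top0.npz"));print("beaker base",ray(f,[515,270],0),"rim",ray(f,[533,268],60),"short cap in scene",ray(dict(np.load("scene0.npz")),[137,262],60))
go(465.5,-363.5,25,s["eef_rot"][2])
```

```text
[ 466.04871522 -362.63664013  149.60967803] [-3.14027913e+00  7.18478799e-04  4.08629603e-01] 1.1
beaker base [[ 548.33962079 -381.42898383]] rim [[ 550.36786333 -394.66114221]] short cap in scene [[ 477.65124377 -367.41526588]]
turn z -0.0 then shift [-0.02  0.01  2.49] joint6 1.93 note yaw 0.409
```

Run:
```python
from h import *
def pts(f,roi):
    u0,v0,u1,v1=roi;v,u=np.mgrid[v0:v1,u0:u1];d=f["depth"][v0:v1,u0:u1].ravel()
    P=(np.c_[u.ravel(),v.ravel(),np.ones(u.size)]@np.linalg.inv(f["mtx"]).T)*d[:,None]
    T=np.linalg.inv(f["camera_from_world"]);P=P@T[:3,:3].T+T[:3,3];return P[d>0]
t=dict(np.load("top0.npz"));s=dict(np.load("scene0.npz"))
for n,rt,rs,h in(("short",(490,290,540,340),(120,250,158,290),60),("tall",(100,308,142,345),(380,118,406,160),88),("jar",(92,248,142,292),(405,138,440,182),74)):
  for f,r in((t,rt),(s,rs)):
    P=pts(f,r);q=P[P[:,2]>h-8];w=P[(P[:,2]>10)]
    print(n,len(q),q.min(0).round(),q.max(0).round(),"mid",((q.min(0)+q.max(0))/2).round(1),"body",w.min(0).round(),w.max(0).round())
```

```text
short 149 [ 452. -378.   53.] [ 476. -353.   63.] mid [ 464.4 -365.3   58.1] body [ 439. -391.   10.] [ 491. -339.   63.]
short 182 [ 456. -400.   52.] [ 570. -354.   62.] mid [ 512.9 -376.7   57. ] body [ 446. -400.   10.] [ 570. -339.   62.]
tall 96 [431. 357.  80.] [449. 375.  94.] mid [440.2 365.9  86.8] body [423. 348.  10.] [459. 381.  94.]
tall 36 [433. 357.  80.] [452. 377.  89.] mid [442.5 366.7  84.9] body [427. 345.  11.] [463. 384.  89.]
jar 573 [522. 354.  66.] [569. 402.  80.] mid [545.4 377.6  73. ] body [518. 350.  10.] [573. 402.  80.]
jar 209 [522. 353.  66.] [574. 402.  78.] mid [548.  377.4  72. ] body [522. 349.  10.] [576. 402.  78.]
```

play_rows([
  [[0,0.02,0.7],[0,0,0],1],
  [[0,0.02,0.7],[0,0,0],1],
  [[0,0,0.6],[0,0,0],1],
  [[0,0,0.5],[0,0,0],1],
  [[0,0,0],[0,0,0],1],
])

```text
t: 1.6
ee_pos: [464.3, -364.8, 22.7]
eef_rot: [-3.137, 0.002, 0.405]
ft_force: [0.2, -0.6, 0.0]
finger_gap: 85.2
grasp_force: 0.0
```

play_rows([
  [[0,0,0],[0,0,0],-1],
  [[0,0,0],[0,0,0],-1],
  [[0,0,0],[0,0,0],-1],
  [[0,0,0],[0,0,0],-1],
  [[0,0,0],[0,0,0],-1],
])

```text
t: 2.1
ee_pos: [467.1, -366.2, 27.3]
eef_rot: [3.138, -0.001, 0.407]
ft_force: [-2.1, -1.4, 6.4]
finger_gap: 50.6
grasp_force: 31.1
```

play_rows([
  [[0,0,0],[0,0,0],-1],
  [[0,0,0],[0,0,0],-1],
  [[0,0,-0.3],[0,0,0],-1],
  [[0,0,-0.6],[0,0,0],-1],
  [[0,0,-0.8],[0,0,0],-1],
])

```text
t: 2.6
ee_pos: [466.0, -364.6, 110.9]
eef_rot: [-3.14, 0.001, 0.407]
ft_force: [1.3, -0.6, -0.8]
finger_gap: 50.4
grasp_force: 31.8
```

play_rows([
  [[0,0,-0.3],[0,0,-1],-1],
  [[0,0,0],[0,0,-1],-1],
  [[0,0,0],[0,0,-1],-1],
  [[0,0,0],[0,0,-1],-1],
  [[0,0,0],[0,0,-1],-1],
])

```text
t: 3.1
ee_pos: [466.7, -365.3, 126.4]
eef_rot: [3.14, 0.0, 0.935]
ft_force: [0.2, 0.1, -0.5]
finger_gap: 51.1
grasp_force: 31.8
```

play_rows([
  [[0,0,0],[0,0,-1],-1],
  [[0,0,0],[0,0,-1],-1],
  [[0,0,0],[0,0,-1],-1],
  [[0,0,0],[0,0,-1],-1],
  [[0,0,0],[0,0,-1],-1],
])

```text
t: 3.6
ee_pos: [466.7, -365.3, 126.4]
eef_rot: [3.14, 0.001, 1.458]
ft_force: [-0.1, 0.1, -1.0]
finger_gap: 50.6
grasp_force: 31.8
```

play_rows([
  [[0,0,0],[0,0,-1],-1],
  [[0,0,0],[0,0,-1],-1],
  [[0,0,0],[0,0,-0.1],-1],
  [[0.4,0.2,0],[0,0,0],-1],
  [[0.6,0.3,0],[0,0,0],-1],
])

```text
t: 4.1
ee_pos: [486.2, -313.7, 125.8]
eef_rot: [3.141, 0.001, 1.669]
ft_force: [0.3, 0.9, -0.5]
finger_gap: 50.7
grasp_force: 31.8
```

play_rows([
  [[0.6,0.3,0],[0,0,0],-1],
  [[0.6,0.3,0],[0,0,0],-1],
  [[0.6,0.3,0],[0,0,0],-1],
  [[0.6,0.3,0],[0,0,0],-1],
  [[0.6,0.3,0],[0,0,0],-1],
])

```text
t: 4.6
ee_pos: [545.9, -154.7, 126.0]
eef_rot: [3.141, 0.001, 1.671]
ft_force: [-0.1, -0.5, -0.8]
finger_gap: 50.7
grasp_force: 31.8
```

play_rows([
  [[0.6,0.3,0],[0,0,0],-1],
  [[0.6,0.3,0],[0,0,0],-1],
  [[0.6,0.3,0],[0,0,0],-1],
  [[0.6,0.3,0],[0,0,0],-1],
  [[0.6,0.3,0],[0,0,0],-1],
])

```text
t: 5.1
ee_pos: [605.1, 2.3, 126.0]
eef_rot: [3.141, 0.0, 1.671]
ft_force: [-0.3, -1.0, -0.8]
finger_gap: 50.9
grasp_force: 31.8
```

play_rows([
  [[0.6,0.3,0],[0,0,0],-1],
  [[0.6,0.3,0],[0,0,0],-1],
  [[0.6,0.3,0],[0,0,0],-1],
  [[0.2,0.2,0],[0,0,0],-1],
  [[0,0,0],[0,0,0],-1],
])

```text
t: 5.6
ee_pos: [649.8, 107.6, 125.4]
eef_rot: [3.141, 0.0, 1.674]
ft_force: [-1.4, 0.5, -1.0]
finger_gap: 50.6
grasp_force: 31.8
```

Run:
```python
from h import *
go(646.6,106.2,27.5,1.675)
```

```text
turn z -0.01 then shift [-0.02 -0.07  1.96] joint6 1.5 note yaw 1.675
```

play_rows([
  [[-0.02,-0.07,0.6],[0,0,0],-1],
  [[0,0,0.6],[0,0,0],-1],
  [[0,0,0.5],[0,0,0],-1],
  [[0,0,0.2],[0,0,0],-1],
  [[0,0,0],[0,0,0],-1],
])

```text
t: 6.1
ee_pos: [645.1, 103.7, 29.6]
eef_rot: [-3.14, 0.0, 1.672]
ft_force: [-0.5, -0.8, -1.2]
finger_gap: 50.9
grasp_force: 31.8
```

play_rows([
  [[0,0,0.06],[0,0,0],-1],
  [[0,0,0],[0,0,0],-1],
  [[0,0,0],[0,0,0],0.5],
  [[0,0,0],[0,0,0],0.5],
  [[0,0,0],[0,0,0],0.5],
])

```text
t: 6.6
ee_pos: [645.9, 104.8, 27.8]
eef_rot: [3.141, 0.0, 1.674]
ft_force: [-0.4, -0.3, 0.1]
finger_gap: 64.1
grasp_force: 0.0
```

play_rows([
  [[0,0,0],[0,0,0],0.5],
  [[0,0,-0.4],[0,0,0],0.5],
  [[0,0,-0.6],[0,0,0],0.5],
  [[0,0,-0.6],[0,0,0],1],
  [[0,0,-0.6],[0,0,0],1],
])

```text
t: 7.1
ee_pos: [645.5, 104.8, 138.5]
eef_rot: [-3.141, 0.0, 1.674]
ft_force: [1.0, -0.3, 0.1]
finger_gap: 85.2
grasp_force: 0.0
```

play_rows([
  [[0.56,-0.35,0],[0,0,0],1],
  [[0.56,-0.35,0],[0,0,0],1],
  [[0.56,-0.35,0],[0,0,0],1],
  [[0.56,-0.35,0],[0,0,0],1],
  [[0.56,-0.35,0],[0,0,0],1],
])

```text
t: 7.6
ee_pos: [543.3, 235.9, 137.4]
eef_rot: [3.141, -0.0, 1.674]
ft_force: [0.3, -0.2, -0.2]
finger_gap: 85.2
grasp_force: 0.0
```

play_rows([
  [[0.56,-0.35,0],[0,0,0],1],
  [[0.56,-0.35,0],[0,0,0],1],
  [[0.56,-0.35,0],[0,0,0],1],
  [[0.56,-0.35,0],[0,0,0],1],
  [[0.56,-0.35,0],[0,0,0],1],
])

```text
t: 8.1
ee_pos: [441.8, 366.2, 137.4]
eef_rot: [3.141, -0.0, 1.674]
ft_force: [-0.1, 0.9, -0.5]
finger_gap: 85.5
grasp_force: 0.0
```

play_rows([
  [[0,0,0],[0,0,0],1],
  [[0,0,0],[0,0,0],1],
])

```text
t: 8.3
ee_pos: [442.4, 365.7, 137.4]
eef_rot: [3.141, 0.0, 1.676]
ft_force: [-0.5, -0.7, -0.1]
finger_gap: 85.6
grasp_force: 0.0
```

Run:
```python
from h import *
go(441.5,366,40,1.675)
```

```text
turn z 0.01 then shift [ 0.01 -0.02  1.95] joint6 2.01 note yaw 1.675
```

play_rows([
  [[0,0,0.6],[0,0,0],1],
  [[0,0,0.6],[0,0,0],1],
  [[0,0,0.5],[0,0,0],1],
  [[0,0,0.25],[0,0,0],1],
  [[0,0,0],[0,0,0],-1],
])

```text
t: 8.8
ee_pos: [442.7, 364.1, 38.4]
eef_rot: [-3.139, 0.001, 1.673]
ft_force: [-0.8, 0.0, 0.6]
finger_gap: 72.8
grasp_force: 0.0
```

play_rows([
  [[0,0,0],[0,0,0],-1],
  [[0,0,0],[0,0,0],-1],
  [[0,0,0],[0,0,0],-1],
  [[0,0,0],[0,0,0],-1],
  [[0,0,0],[0,0,0],-1],
])

```text
t: 9.3
ee_pos: [443.4, 365.6, 41.2]
eef_rot: [3.139, -0.001, 1.674]
ft_force: [-0.6, -0.8, 7.0]
finger_gap: 34.9
grasp_force: 30.0
```

play_rows([
  [[0,0,0],[0,0,0],-1],
  [[0,0,-0.4],[0,0,0],-1],
  [[0,0,-0.6],[0,0,0],-1],
  [[0,0,-0.6],[0,0,0],-1],
  [[0,0,-0.4],[0,0,0],-1],
])

```text
t: 9.8
ee_pos: [443.2, 365.6, 142.4]
eef_rot: [3.139, -0.001, 1.674]
ft_force: [0.5, -0.2, -1.7]
finger_gap: 34.5
grasp_force: 30.4
```

play_rows([
  [[-0.3,0.4,0],[0,0,0],-1],
  [[-0.5,0.6,0],[0,0,0],-1],
  [[-0.5,0.6,0],[0,0,0],-1],
  [[-0.5,0.6,0],[0,0,0],-1],
  [[-0.5,0.6,0],[0,0,0],-1],
])

```text
t: 10.3
ee_pos: [595.0, 264.4, 140.4]
eef_rot: [3.141, -0.0, 1.674]
ft_force: [-0.1, 0.1, -1.1]
finger_gap: 34.7
grasp_force: 30.5
```

play_rows([
  [[-0.3,0.5,0],[0,0,0],-1],
  [[-0.19,0.24,0],[0,0,0],-1],
  [[0,0,0],[0,0,0],-1],
  [[0,0,0],[0,0,0],-1],
])

```text
t: 10.7
ee_pos: [632.4, 245.0, 139.7]
eef_rot: [-3.141, -0.0, 1.674]
ft_force: [-1.1, -0.3, -1.5]
finger_gap: 34.6
grasp_force: 30.5
```

Run:
```python
from h import *
go(632.1,245.5,40,1.675)
```

```text
turn z -0.01 then shift [ 0.01 -0.01  1.99] joint6 1.71 note yaw 1.675
```

play_rows([
  [[0,0,0.6],[0,0,0],-1],
  [[0,0,0.6],[0,0,0],-1],
  [[0,0,0.5],[0,0,0],-1],
  [[0,0,0.2],[0,0,0],-1],
  [[0,0,0.07],[0,0,0],-1],
])

```text
t: 11.2
ee_pos: [631.6, 245.5, 41.2]
eef_rot: [-3.14, -0.0, 1.675]
ft_force: [-6.6, -1.0, 11.4]
finger_gap: 34.9
grasp_force: 31.7
```

play_rows([
  [[0,0,0],[0,0,0],-1],
  [[0,0,0],[0,0,0],0.3],
  [[0,0,0],[0,0,0],0.3],
  [[0,0,0],[0,0,0],0.3],
  [[0,0,0],[0,0,0],0.3],
])

```text
t: 11.7
ee_pos: [633.4, 244.7, 41.7]
eef_rot: [3.141, -0.0, 1.674]
ft_force: [-0.7, 0.2, -0.6]
finger_gap: 55.3
grasp_force: 0.0
```

play_rows([
  [[0,0,-0.4],[0,0,0],0.3],
  [[0,0,-0.6],[0,0,0],0.3],
  [[0,0,-0.6],[0,0,0],1],
  [[0,0,-0.4],[0,0,0],1],
  [[0.4,-0.2,0],[0,0,0],1],
])

```text
t: 12.2
ee_pos: [623.6, 262.4, 144.9]
eef_rot: [3.136, -0.0, 1.671]
ft_force: [1.3, 0.2, -0.1]
finger_gap: 85.2
grasp_force: 0.0
```

play_rows([
  [[0.6,-0.3,0],[0,0,0],1],
  [[0.6,-0.3,0],[0,0,0],1],
  [[0.6,-0.3,0],[0,0,0],1],
  [[0.6,-0.33,0],[0,0,0],1],
  [[0,0,0],[0,0,0],1],
])

```text
t: 12.7
ee_pos: [545.3, 379.6, 141.5]
eef_rot: [-3.141, -0.001, 1.678]
ft_force: [-0.4, -0.3, -0.3]
finger_gap: 85.5
grasp_force: 0.0
```

Run:
```python
from h import *
go(546.5,377.5,42,1.675)
```

```text
turn z 0.03 then shift [-0.04  0.02  1.99] joint6 1.95 note yaw 1.675
```

play_rows([
  [[-0.04,0.02,0.6],[0,0,0],1],
  [[0,0,0.6],[0,0,0],1],
  [[0,0,0.5],[0,0,0],1],
  [[0,0,0.25],[0,0,0],1],
  [[0,0,0],[0,0,0],-1],
])

```text
t: 13.2
ee_pos: [548.4, 373.9, 42.2]
eef_rot: [-3.139, 0.001, 1.673]
ft_force: [0.3, -0.2, 0.4]
finger_gap: 73.2
grasp_force: 0.0
```

play_rows([
  [[0,0,0],[0,0,0],-1],
  [[0,0,0],[0,0,0],-1],
  [[0,0,0],[0,0,0],-1],
  [[0,0,0],[0,0,0],-1],
  [[0,0,0],[0,0,0],-1],
])

```text
t: 13.7
ee_pos: [549.7, 375.1, 45.4]
eef_rot: [3.139, -0.001, 1.674]
ft_force: [-0.5, -1.2, 7.2]
finger_gap: 52.6
grasp_force: 32.2
```

play_rows([
  [[0,0,-0.4],[0,0,0],-1],
  [[0,0,-0.6],[0,0,0],-1],
  [[0,0,-0.6],[0,0,0],-1],
  [[0,0,-0.6],[0,0,0],-1],
  [[0,0,-0.4],[0,0,0],-1],
])

```text
t: 14.2
ee_pos: [549.2, 374.9, 176.6]
eef_rot: [3.139, -0.001, 1.674]
ft_force: [1.0, -0.0, -1.7]
finger_gap: 52.2
grasp_force: 32.0
```

play_rows([
  [[-0.4,0.1,0],[0,0,0],-1],
  [[-0.6,0.2,0],[0,0,0],-1],
  [[-0.6,0.2,0],[0,0,0],-1],
  [[-0.6,0.2,0],[0,0,0],-1],
  [[-0.6,0.2,0],[0,0,0],-1],
])

```text
t: 14.7
ee_pos: [608.3, 239.0, 174.2]
eef_rot: [3.141, -0.0, 1.674]
ft_force: [-0.4, 0.2, -0.5]
finger_gap: 52.2
grasp_force: 31.9
```

play_rows([
  [[-0.6,0.2,0],[0,0,0],-1],
  [[-0.6,0.2,0],[0,0,0],-1],
  [[-0.2,0.1,0],[0,0,0],-1],
  [[0,0,0],[0,0,0],-1],
  [[0,0,0],[0,0,0],-1],
])

```text
t: 15.2
ee_pos: [639.8, 173.6, 173.8]
eef_rot: [-3.141, -0.0, 1.674]
ft_force: [0.2, -0.8, -1.0]
finger_gap: 52.2
grasp_force: 31.9
```

Run:
```python
from h import *
go(639.4,175.8,42,1.675)
```

```text
turn z -0.01 then shift [ 0.04 -0.    2.64] joint6 1.61 note yaw 1.675
```

play_rows([
  [[0.04,0,0.6],[0,0,0],-1],
  [[0,0,0.6],[0,0,0],-1],
  [[0,0,0.6],[0,0,0],-1],
  [[0,0,0.5],[0,0,0],-1],
  [[0,0,0.2],[0,0,0],-1],
])

```text
t: 15.7
ee_pos: [637.9, 176.5, 46.4]
eef_rot: [-3.138, -0.0, 1.676]
ft_force: [-0.1, 0.1, -0.3]
finger_gap: 52.7
grasp_force: 31.9
```

play_rows([
  [[0,0,0.09],[0,0,0],-1],
  [[0,0,0],[0,0,0],-1],
  [[0,0,0],[0,0,0],0.55],
  [[0,0,0],[0,0,0],0.55],
  [[0,0,0],[0,0,0],0.55],
])

```text
t: 16.2
ee_pos: [640.1, 175.3, 44.8]
eef_rot: [3.141, -0.0, 1.674]
ft_force: [-0.4, 0.3, -0.6]
finger_gap: 66.0
grasp_force: 0.0
```

play_rows([
  [[0,0,0],[0,0,0],0.55],
  [[0,0,-0.4],[0,0,0],0.55],
  [[0,0,-0.6],[0,0,0],0.55],
  [[0,0,-0.7],[0,0,0],0.55],
  [[0,0,-0.7],[0,0,0],0.55],
])

```text
t: 16.7
ee_pos: [639.7, 174.9, 165.4]
eef_rot: [-3.141, 0.0, 1.674]
ft_force: [1.4, -0.5, -0.3]
finger_gap: 66.1
grasp_force: 0.0
```

play_rows([
  [[-0.6,-0.6,0],[0,0,0],0],
  [[-0.6,-0.6,0],[0,0,0],0],
  [[-0.6,-0.6,0],[0,0,0],0],
  [[-0.6,-0.6,0],[0,0,0],0],
  [[-0.6,-0.6,0],[0,0,0],0],
])

```text
t: 17.2
ee_pos: [504.9, 9.3, 164.4]
eef_rot: [3.141, 0.0, 1.674]
ft_force: [-0.2, 0.2, -0.0]
finger_gap: 42.4
grasp_force: 0.0
```

play_rows([
  [[0,0,0],[0,0,-1],0],
  [[0,0,0],[0,0,-1],0],
  [[0,0,0],[0,0,-1],0],
  [[0,0,0],[0,0,-1],0],
  [[0,0,0],[0,0,-1],0],
])

```text
t: 17.7
ee_pos: [506.2, 10.2, 164.5]
eef_rot: [3.141, 0.0, 2.201]
ft_force: [-0.1, -0.2, 0.1]
finger_gap: 42.4
grasp_force: 0.0
```

play_rows([
  [[0,0,0],[0,0,-1],0],
  [[0,0,0],[0,0,-1],0],
  [[0,0,0],[0,0,-1],0],
  [[0,0,0],[0,0,-1],0],
  [[0,0,0],[0,0,-1],0],
])

```text
t: 18.2
ee_pos: [506.1, 10.3, 164.4]
eef_rot: [3.142, 0.0, 2.725]
ft_force: [-0.2, -0.6, -0.1]
finger_gap: 42.7
grasp_force: 0.0
```

play_rows([
  [[0,0,0],[0,0,-1],0],
  [[0,0,0],[0,0,-1],0],
  [[0,0,0],[0,0,-1],0],
  [[0,0,0],[0,0,-1],0],
  [[0,0,0],[0,0,-0.6],0],
])

```text
t: 18.7
ee_pos: [506.1, 10.3, 164.4]
eef_rot: [3.142, 0.0, -3.076]
ft_force: [-0.4, -0.5, -0.5]
finger_gap: 42.6
grasp_force: 0.0
```

Run:
```python
from h import *
go(466.5,15.6,24,3.199)
f=grab_frame("top");cv2.imwrite("pics/top1.png",f["frame"])
t=dict(np.load("top0.npz"))
# hook yaw from the visible rod: brighter than bench, columns 305-316
g=cv2.cvtColor(t["frame"],6).astype(float)[252:298,304:318];w=np.clip(g-120,0,None)
print(w.max(1).round()[::6]); u=304+(w*np.arange(14)).sum(1)/(w.sum(1)+1e-9);P=ray(t,np.c_[u,np.arange(252,298)],21)[w.max(1)>20]
print(np.polyfit(P[:,0],P[:,1],1),P[0],P[-1])
```

```text
turn z 0.07 then shift [0.79 0.15 2.81] joint6 -0.21 note yaw -3.084
[54. 45. 42. 62. 39. 44. 63. 32.]
[  0.05721364 -11.26789407] [580.76237841  22.59585841] [494.91997244  17.44685978]
```

View pics/top1.png

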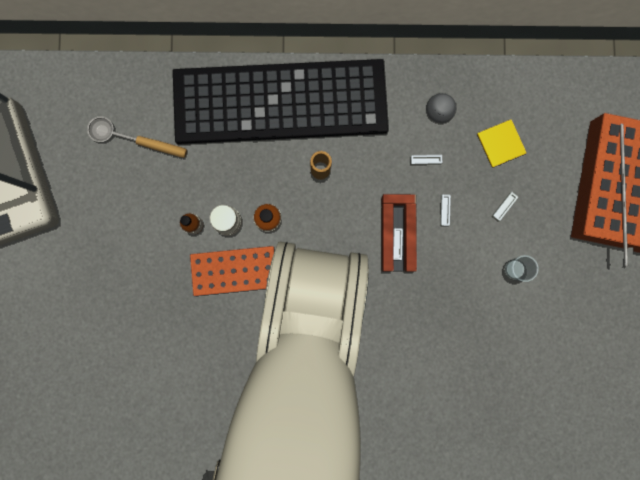

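Picture: the row (190,223), (225,220), (267,217) stands behind the brick in the right order, and the beaker hasn't moved. Next is the hook.

play_rows([
  [[0.4,0.08,0.4],[0,0,0.07],0],
  [[0.39,0.07,0.6],[0,0,0],0],
  [[0,0,0.7],[0,0,0],0],
  [[0,0,0.6],[0,0,0],0],
  [[0,0,0.4],[0,0,0],0],
], newtons=60)

```text
t: 19.25
ee_pos: [465.4, 15.6, 27.7]
eef_rot: [3.141, -0.001, -3.089]
ft_force: [0.2, 0.1, 0.2]
finger_gap: 42.8
grasp_force: 0.0
```

play_rows([
  [[0,0,0.1],[0,0,0],0],
  [[0,0,0],[0,0,0],0],
  [[0,0,0],[0,0,0],0],
])

```text
t: 19.55
ee_pos: [466.9, 15.5, 25.2]
eef_rot: [-3.141, 0.001, -3.088]
ft_force: [-0.2, 0.3, 0.2]
finger_gap: 42.7
grasp_force: 0.0
```

play_rows([
  [[0,0,0],[0,0,0],-1],
  [[0,0,0],[0,0,0],-1],
  [[0,0,0],[0,0,0],-1],
  [[0,0,0],[0,0,0],-1],
  [[0,0,0],[0,0,0],-1],
])

```text
t: 20.05
ee_pos: [467.0, 15.5, 25.4]
eef_rot: [-3.141, 0.002, -3.088]
ft_force: [-0.9, -0.5, 7.2]
finger_gap: 16.9
grasp_force: 58.8
```

play_rows([
  [[0,0,0],[0,0,0],-1],
  [[0,0,0],[0,0,0],-1],
])

```text
t: 20.25
ee_pos: [467.0, 15.5, 25.4]
eef_rot: [-3.141, 0.002, -3.088]
ft_force: [-1.6, 0.2, 6.7]
finger_gap: 16.2
grasp_force: 58.8
```

play_rows([
  [[0,0,-0.3],[0,0,0],-1],
  [[0,0,-0.5],[0,0,0],-1],
  [[0,0,-0.6],[0,0,0.57],-1],
  [[0,0,0],[0,0,0],-1],
  [[0,0,0],[0,0,0],-1],
])

```text
t: 20.75
ee_pos: [466.6, 15.6, 95.0]
eef_rot: [-3.141, 0.002, 3.136]
ft_force: [-0.4, 0.0, -1.4]
finger_gap: 17.0
grasp_force: 58.7
```

Run:
```python
from h import *
go(521.5,-148,95,-3.1476)
```

```text
turn z 0.01 then shift [-1.12 -3.26  0.  ] joint6 -0.14 note yaw 3.136
```

play_rows([
  [[-0.12,-0.4,0],[0,0,0],-1],
  [[-0.2,-0.5,0],[0,0,0],-1],
  [[-0.2,-0.6,0],[0,0,0],-1],
  [[-0.2,-0.6,0],[0,0,0],-1],
  [[-0.2,-0.6,0],[0,0,0],-1],
])

```text
t: 21.25
ee_pos: [511.2, -120.6, 93.2]
eef_rot: [3.141, -0.002, 3.137]
ft_force: [0.3, -0.5, -0.1]
finger_gap: 16.5
grasp_force: 58.7
```

play_rows([
  [[-0.2,-0.4,0],[0,0,0],-1],
  [[0,-0.16,0],[0,0,0],-1],
  [[0,0,0],[0,0,0],-1],
  [[0,0,0],[0,0,0],-1],
])

```text
t: 21.65
ee_pos: [520.5, -146.9, 93.7]
eef_rot: [3.141, -0.001, 3.136]
ft_force: [0.2, -0.2, -0.4]
finger_gap: 16.7
grasp_force: 58.7
```

Run:
```python
from h import *
go(521.5,-148,24,-3.1476)
f=grab_frame("scene");g=grab_frame("top")
cv2.imwrite("pics/c2.png",np.hstack([cv2.resize(f["frame"][200:340,190:330],None,fx=2.85,fy=2.85,interpolation=2),cv2.resize(g["frame"][170:310,330:470],None,fx=2.85,fy=2.85,interpolation=2)]))
```

```text
turn z 0.0 then shift [-0.02 -0.02  1.39] joint6 -0.42 note yaw 3.136
```

View pics/c2.png

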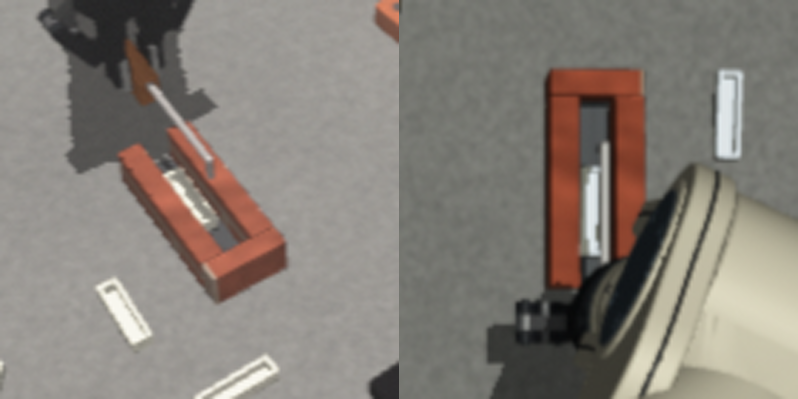

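Run:
```python
from h import *
t=dict(np.load("top0.npz"))
print(ray(t,[[402.3,219.8],[402.3,258]],90), ray(t,[[399.5,208]],0))
print(ray(dict(np.load("scene0.npz")),[[190+212/2.85,200+168/2.85]],74))
```

```text
[[ 635.88004862 -147.5123694 ]
 [ 566.52169062 -146.89494175]] [[ 669.58482205 -155.76623341]]
[[ 634.2448955  -144.16000886]]
```

play_rows([
  [[-0.08,-0.02,0],[0,0,0],-1],
  [[0,0,0.3],[0,0,0],-1],
  [[0,0,0.3],[0,0,0],-1],
  [[0,0,0],[0,0,0],-1],
  [[0,0,0],[0,0,0],-1],
])

```text
t: 22.25
ee_pos: [525.4, -148.4, 64.5]
eef_rot: [3.141, -0.0, 3.136]
ft_force: [-0.6, 0.1, -0.3]
finger_gap: 16.9
grasp_force: 58.7
```

play_rows([
  [[0,0,0.2],[0,0,0],-1],
  [[0,0,0.2],[0,0,0],-1],
  [[0,0,0.15],[0,0,0],-1],
  [[0,0,0],[0,0,0],-1],
  [[0,0,0],[0,0,0],-1],
])

```text
t: 22.75
ee_pos: [525.2, -148.7, 36.5]
eef_rot: [3.141, -0.001, 3.136]
ft_force: [-0.2, -0.6, -1.0]
finger_gap: 16.7
grasp_force: 58.7
```

Run:
```python
from h import *
s=state();print(s["ee_pos"],s["eef_rot"],s["ft_force"])
f=grab_frame("scene");g=grab_frame("top")
cv2.imwrite("pics/c3.png",np.hstack([cv2.resize(f["frame"][220:320,210:310],None,fx=4,fy=4,interpolation=2),cv2.resize(g["frame"][190:290,350:450],None,fx=4,fy=4,interpolation=2)]))
```

```text
[ 525.20707056 -148.73741098   36.54529347] [ 3.14138004e+00 -5.32746341e-04  3.13576465e+00] [-0.23247398 -0.60230175 -0.9507287 ]
```

View pics/c3.png

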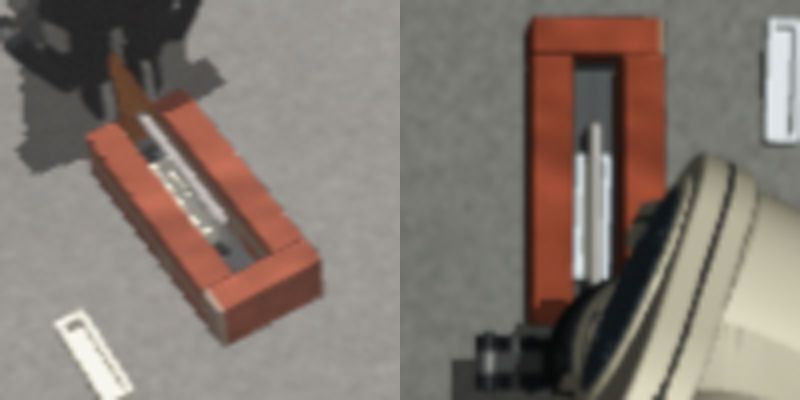

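Picture: the rod tip (596,123 in the crop) is beyond the boat's far end (row 153) and centred in the channel. I'll lower it and draw.

play_rows([
  [[0,0,0.1],[0,0,0],-1],
  [[0,0,0.1],[0,0,0],-1],
  [[0,0,0],[0,0,0],-1],
  [[0.1,0,0],[0,0,0],-1],
  [[0.2,0,0],[0,0,0],-1],
])

```text
t: 23.35
ee_pos: [510.2, -148.7, 26.7]
eef_rot: [-3.141, 0.0, 3.136]
ft_force: [0.1, 0.4, -1.0]
finger_gap: 16.9
grasp_force: 58.7
```

play_rows([
  [[0.2,0,0],[0,0,0],-1],
  [[0.2,0,0],[0,0,0],-1],
  [[0.2,0,0],[0,0,0],-1],
  [[0.2,0,0],[0,0,0],-1],
  [[0.2,0,0],[0,0,0],-1],
])

```text
t: 23.85
ee_pos: [459.4, -148.4, 26.9]
eef_rot: [-3.142, 0.0, 3.136]
ft_force: [-0.1, -0.2, -0.4]
finger_gap: 16.7
grasp_force: 58.7
```

play_rows([
  [[0.2,0,0],[0,0,0],-1],
  [[0.2,0,0],[0,0,0],-1],
  [[0.2,0,0],[0,0,0],-1],
  [[0.1,0,0],[0,0,0],-1],
  [[0,0,0],[0,0,0],-1],
])

```text
t: 24.35
ee_pos: [424.6, -148.2, 26.8]
eef_rot: [3.142, -0.0, 3.135]
ft_force: [1.0, 1.3, -1.2]
finger_gap: 17.2
grasp_force: 58.7
```

Run:
```python
from h import *
f=grab_frame("scene");g=grab_frame("top")
cv2.imwrite("pics/c4.png",np.hstack([cv2.resize(f["frame"][200:300,190:290],None,fx=4,fy=4,interpolation=2),cv2.resize(g["frame"][210:310,350:450],None,fx=4,fy=4,interpolation=2)]))
```

```text
(no output)
```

View pics/c4.png

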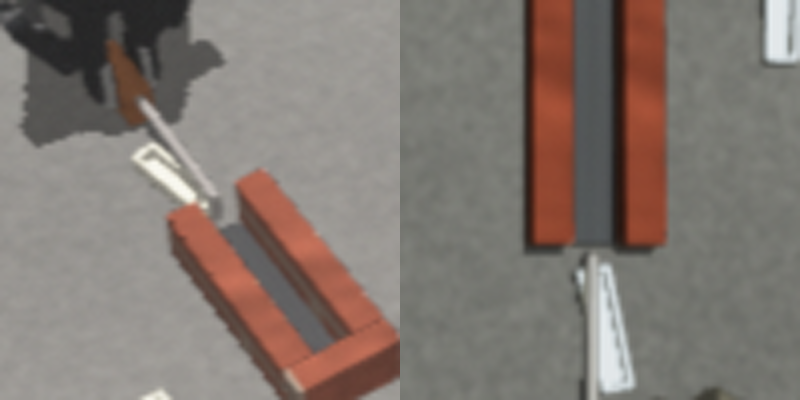

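Picture: the boat is fully out, lying just in front of the open end and slightly turned (crop 605,325). I'll lift the hook and lay it back.

play_rows([
  [[0,0,0],[0,0,0],-1],
  [[0,0,0],[0,0,0],-1],
  [[0,0,-0.3],[0,0,0],-1],
  [[0,0,-0.5],[0,0,0],-1],
  [[0,0,-0.6],[0,0,0],-1],
])

```text
t: 24.95
ee_pos: [424.9, -147.9, 96.9]
eef_rot: [3.141, -0.002, 3.136]
ft_force: [0.9, -0.2, -0.3]
finger_gap: 16.6
grasp_force: 58.7
```

play_rows([
  [[-0.04,0.4,0],[0,0,0],-1],
  [[-0.2,0.6,0],[0,0,0],-1],
  [[-0.2,0.6,0],[0,0,0],-1],
  [[-0.2,0.6,0],[0,0,0],-1],
  [[-0.2,0.6,0],[0,0,0],-1],
])

```text
t: 25.45
ee_pos: [468.6, -7.2, 96.8]
eef_rot: [-3.142, 0.0, 3.136]
ft_force: [0.5, -0.8, -1.0]
finger_gap: 16.6
grasp_force: 58.7
```

play_rows([
  [[0,0.48,0],[0,0,0],-1],
  [[0,0,0.6],[0,0,0],-1],
  [[0,0,0.5],[0,0,0],-1],
  [[0,0,0.2],[0,0,0],-1],
  [[0,0,0],[0,0,0],-1],
])

```text
t: 25.95
ee_pos: [467.6, 15.7, 30.8]
eef_rot: [3.141, -0.003, 3.136]
ft_force: [-0.2, 0.3, -0.3]
finger_gap: 16.7
grasp_force: 58.8
```

Run:
```python
from h import *
go(466.5,15.6,25.4,3.135);print(state()["ee_pos"])
g=grab_frame("top");M=masks(g);print("boat",blob(g,M["white"],(385,265,425,320),12))
```

```text
turn z 0.01 then shift [ 0.02 -0.    0.11] joint6 -0.14 note yaw 3.135
[467.57576077  15.70045784  30.76693533]
boat (array([ 505.7, -155.7], dtype=float32), array([16. , 60.1], dtype=float32), 0.19, (395, 276, 14, 32))
```

play_rows([
  [[0,0,0.08],[0,0,0],-1],
  [[0,0,0.03],[0,0,0],-1],
  [[0,0,0],[0,0,0],-1],
  [[0,0,0],[0,0,0],0],
  [[0,0,0],[0,0,0],0],
])

```text
t: 26.5
ee_pos: [468.5, 15.5, 26.6]
eef_rot: [-3.142, 0.001, 3.136]
ft_force: [0.3, -0.1, -0.1]
finger_gap: 42.9
grasp_force: 0.0
```

play_rows([
  [[0,0,0],[0,0,0],0],
  [[0,0,-0.3],[0,0,0],0],
  [[0,0,-0.6],[0,0,0],0],
  [[0,0,-0.6],[0,0,-1],0],
  [[0,0,0],[0,0,-0.87],0],
])

```text
t: 27.0
ee_pos: [470.1, 15.4, 104.8]
eef_rot: [-3.14, 0.005, -2.947]
ft_force: [1.0, -0.2, -0.1]
finger_gap: 42.5
grasp_force: 0.0
```

Run:
```python
from h import *
go(505.5,-155.7,22,3.332)
```

```text
turn z 0.04 then shift [-0.05 -3.49  1.66] joint6 -0.34 note yaw -2.951
```

play_rows([
  [[-0.05,-0.5,0],[0,0,0.04],0],
  [[0,-0.6,0],[0,0,0],0],
  [[0,-0.6,0],[0,0,0],0],
  [[0,-0.6,0],[0,0,0],0],
  [[0,-0.6,0],[0,0,0],0],
])

```text
t: 27.5
ee_pos: [497.7, -127.6, 101.4]
eef_rot: [-3.141, 0.0, -2.956]
ft_force: [-0.0, -0.4, 0.5]
finger_gap: 42.9
grasp_force: 0.0
```

play_rows([
  [[0,-0.59,0],[0,0,0],0],
  [[0,0,0.3],[0,0,0],0],
  [[0,0,0.5],[0,0,0],0],
  [[0,0,0],[0,0,0],0],
  [[0,0,0],[0,0,0],0],
])

```text
t: 28.0
ee_pos: [502.9, -155.3, 61.4]
eef_rot: [3.141, -0.001, -2.956]
ft_force: [1.1, -0.5, -0.2]
finger_gap: 43.1
grasp_force: 0.0
```

Run:
```python
from h import *
go(505.5,-155.7,22,3.332)
f=grab_frame("scene");g=grab_frame("top")
cv2.imwrite("pics/c5.png",np.hstack([cv2.resize(f["frame"][180:280,180:280],None,fx=4,fy=4,interpolation=2),cv2.resize(g["frame"][240:340,260:360],None,fx=4,fy=4,interpolation=2)]))
```

```text
turn z -0.04 then shift [-0.05 -0.02  0.79] joint6 -0.64 note yaw -2.951
```

View pics/c5.png

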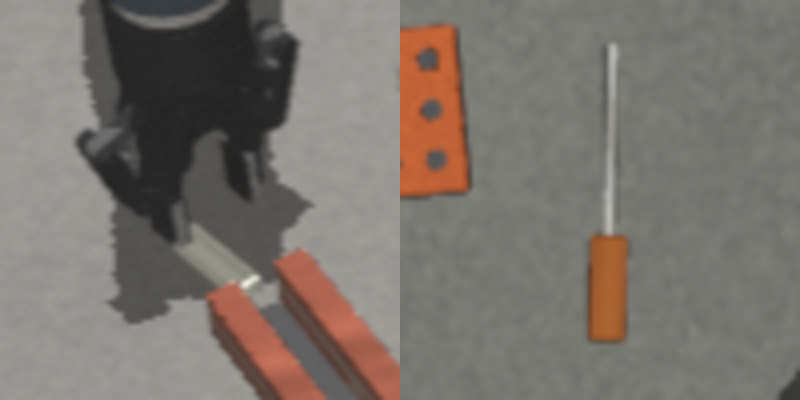

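Picture: the hook stands upright on the bench (crop 610,290), and the fingers straddle the boat ahead of the trough's end.

play_rows([
  [[-0.05,-0.02,0.3],[0,0,0],0],
  [[0,0,0.3],[0,0,0],0],
  [[0,0,0.18],[0,0,0],0],
  [[0,0,0],[0,0,0],0],
  [[0,0,0],[0,0,0],0],
], newtons=30)

```text
t: 28.6
ee_pos: [506.0, -156.0, 22.9]
eef_rot: [-3.141, 0.001, -2.956]
ft_force: [0.1, 0.3, 0.4]
finger_gap: 43.2
grasp_force: 0.0
```

play_rows([
  [[0,0,0],[0,0,0],-1],
  [[0,0,0],[0,0,0],-1],
  [[0,0,0],[0,0,0],-1],
  [[0,0,0],[0,0,0],-1],
  [[0,0,0],[0,0,0],-1],
])

```text
t: 29.1
ee_pos: [506.1, -156.1, 23.1]
eef_rot: [-3.141, 0.001, -2.956]
ft_force: [-1.5, 0.8, 6.5]
finger_gap: 14.6
grasp_force: 30.7
```

play_rows([
  [[0,0,-0.3],[0,0,0],-1],
  [[0,0,-0.6],[0,0,0],-1],
  [[0,0,-0.6],[0,0,0],-1],
  [[0,0,-0.6],[0,0,0],-1],
  [[0,0,-0.4],[0,0,0],-1],
])

```text
t: 29.6
ee_pos: [506.1, -156.1, 149.6]
eef_rot: [-3.14, 0.002, -2.956]
ft_force: [0.4, 0.6, 0.2]
finger_gap: 14.8
grasp_force: 29.9
```

play_rows([
  [[0,0,0],[0,0,1],-1],
  [[0,0,0],[0,0,1],-1],
  [[0,0,0],[0,0,1],-1],
  [[0,0,0],[0,0,1],-1],
  [[0,0,0],[0,0,1],-1],
])

```text
t: 30.1
ee_pos: [505.6, -155.9, 147.5]
eef_rot: [-3.142, 0.0, 2.799]
ft_force: [0.2, -0.3, 0.1]
finger_gap: 15.1
grasp_force: 29.9
```

play_rows([
  [[0,0,0],[0,0,1],-1],
  [[0,0,0],[0,0,1],-1],
  [[0,0,0],[0,0,1],-1],
  [[0,0,0],[0,0,1],-1],
  [[0,0,0],[0,0,1],-1],
])

```text
t: 30.6
ee_pos: [505.6, -155.9, 147.4]
eef_rot: [3.142, 0.0, 2.276]
ft_force: [0.0, -0.4, -0.2]
finger_gap: 15.0
grasp_force: 29.9
```

play_rows([
  [[0,0,0],[0,0,1],-1],
  [[0,0,0],[0,0,1],-1],
  [[0,0,0],[0,0,1],-1],
  [[0,0,0],[0,0,1],-1],
  [[0,0,0],[0,0,1],-1],
])

```text
t: 31.1
ee_pos: [505.6, -156.0, 147.4]
eef_rot: [3.142, 0.0, 1.752]
ft_force: [0.2, -0.1, -0.3]
finger_gap: 15.0
grasp_force: 29.9
```

play_rows([
  [[0,0,0],[0,0,0.8],-1],
  [[0.4,0.1,0],[0,0,0],-1],
  [[0.6,0.1,0],[0,0,0],-1],
  [[0.6,0.1,0],[0,0,0],-1],
  [[0.6,0.1,0],[0,0,0],-1],
])

```text
t: 31.6
ee_pos: [514.3, -43.5, 147.4]
eef_rot: [3.141, 0.0, 1.672]
ft_force: [0.7, 0.8, -0.5]
finger_gap: 14.9
grasp_force: 29.9
```

play_rows([
  [[0.6,0.15,0],[0,0,0],-1],
  [[0.6,0.15,0],[0,0,0],-1],
  [[0.6,0.15,0],[0,0,0],-1],
  [[0.6,0.15,0],[0,0,0],-1],
  [[0.6,0.15,0],[0,0,0],-1],
])

```text
t: 32.1
ee_pos: [536.4, 109.8, 147.5]
eef_rot: [3.141, 0.0, 1.673]
ft_force: [0.5, 0.2, -0.7]
finger_gap: 14.7
grasp_force: 29.9
```

play_rows([
  [[0.6,0.15,0],[0,0,0],-1],
  [[0.4,0.1,0],[0,0,0],-1],
  [[0.1,0,0],[0,0,0],-1],
  [[0,0,0],[0,0,0],-1],
  [[0,0,0],[0,0,0],-1],
])

```text
t: 32.6
ee_pos: [543.1, 163.9, 147.3]
eef_rot: [-3.141, 0.0, 1.673]
ft_force: [-0.7, 0.6, -0.9]
finger_gap: 14.7
grasp_force: 29.9
```

Run:
```python
from h import *
go(544.9,166,48,1.675)
f=grab_frame("scene")
cv2.imwrite("pics/c6.png",cv2.resize(f["frame"][90:240,280:480],None,fx=4,fy=4,interpolation=2))
```

```text
turn z -0.02 then shift [0.04 0.04 1.99] joint6 1.61 note yaw 1.675
```

View pics/c6.png

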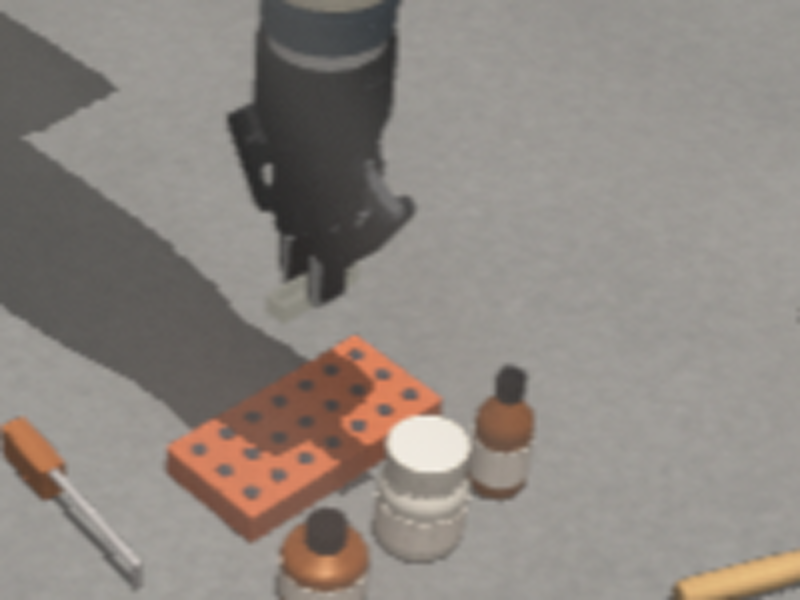

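Picture: the boat is level in the fingers over the brick's middle, and the row stands upright. I'll lower and release.

play_rows([
  [[0.04,0.04,0.6],[0,0,0],-1],
  [[0,0,0.6],[0,0,0],-1],
  [[0,0,0.5],[0,0,0],-1],
  [[0,0,0.2],[0,0,0],-1],
  [[0,0,0.05],[0,0,0],-1],
])

```text
t: 33.15
ee_pos: [544.7, 165.9, 49.1]
eef_rot: [-3.14, 0.0, 1.672]
ft_force: [0.4, -1.6, -0.3]
finger_gap: 14.7
grasp_force: 29.9
```

play_rows([
  [[0,0,0.05],[0,0,0],-1],
  [[0,0,0],[0,0,0],-1],
  [[0,0,0],[0,0,0],-1],
  [[0,0,0],[0,0,0],-0.2],
  [[0,0,0],[0,0,0],-0.2],
])

```text
t: 33.65
ee_pos: [545.2, 166.8, 47.8]
eef_rot: [3.141, -0.0, 1.673]
ft_force: [-0.2, 0.4, -0.7]
finger_gap: 33.8
grasp_force: 0.0
```

play_rows([
  [[0,0,0],[0,0,0],-0.2],
  [[0,0,-0.4],[0,0,0],-0.2],
  [[0,0,-0.6],[0,0,0],-0.2],
  [[0,0,-0.6],[0,0,0],-0.2],
  [[0,0,-0.6],[0,0,0],-0.2],
])

```text
t: 34.15
ee_pos: [544.8, 166.8, 158.5]
eef_rot: [-3.141, -0.0, 1.673]
ft_force: [1.1, -0.0, 0.2]
finger_gap: 34.5
grasp_force: 0.0
```

play_rows([
  [[-0.6,-0.6,-0.2],[0,0,0],-0.2],
  [[-0.6,-0.6,-0.2],[0,0,0],-0.2],
  [[-0.6,-0.6,-0.2],[0,0,0],-0.2],
  [[-0.6,-0.6,-0.2],[0,0,0],-0.2],
  [[-0.6,-0.6,0],[0,0,0],-0.2],
])

```text
t: 34.65
ee_pos: [410.4, 1.3, 198.5]
eef_rot: [3.139, 0.001, 1.674]
ft_force: [0.2, -0.6, 1.1]
finger_gap: 34.0
grasp_force: 0.0
```

play_rows([
  [[-0.7,0,0],[0,0,0],-0.2],
  [[-0.7,0,0],[0,0,0],-0.2],
  [[-0.7,0,0],[0,0,0],-0.2],
  [[-0.7,0,0],[0,0,0],-0.2],
  [[-0.7,0,0],[0,0,0],-0.2],
])

```text
t: 35.15
ee_pos: [428.8, -173.3, 197.5]
eef_rot: [3.141, 0.0, 1.673]
ft_force: [0.1, -0.0, -0.1]
finger_gap: 34.2
grasp_force: 0.0
```

Run:
```python
from h import *
g=grab_frame("top");M=masks(g);cv2.imwrite("pics/end.png",g["frame"])
B=np.array([544.9,166]);y=.104;R=np.array([[np.cos(y),np.sin(y)],[-np.sin(y),np.cos(y)]])
for n,k,r,z in(("boat","white",(200,245,265,295),36),("jar","white",(205,200,244,240),74),("tall","black",(178,208,203,238),88),("short","black",(250,200,282,232),60)):
    b=blob(g,M[k],r,z);print(n,(R@(b[0]-B)).round(1),b)
print("hook",blob(g,M["red"],(295,290,330,335),26))
```

```text
boat [1.8 2.8] (array([546.4, 169. ], dtype=float32), array([16.5, 60.7], dtype=float32), -1.467, (215, 264, 33, 12))
jar [96.5  4.6] (array([640.4, 180.6], dtype=float32), array([45.8, 46.3], dtype=float32), 0.016, (210, 205, 26, 26))
tall [95.7 69.4] (array([632.9, 245. ], dtype=float32), array([16.2, 16.5], dtype=float32), 0.023, (181, 216, 10, 10))
short [ 94.6 -73.7] (array([646.6, 102.5], dtype=float32), array([19.7, 21.2], dtype=float32), 0.79, (260, 210, 12, 12))
hook (array([467.7,  16.7], dtype=float32), array([17., 47.], dtype=float32), 0.004, (307, 299, 10, 26))
```

View pics/end.png

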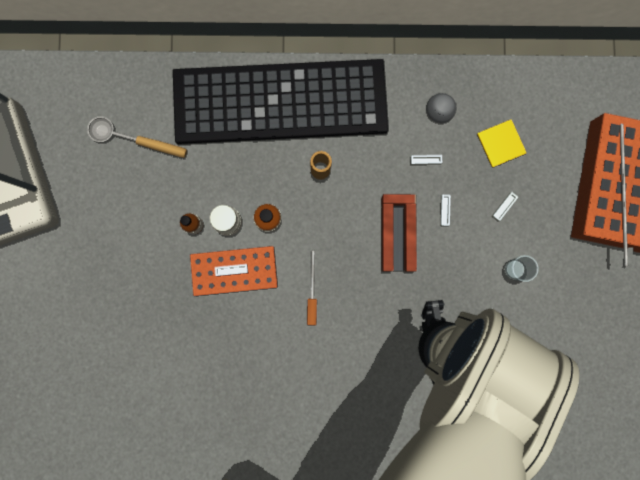

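The final picture shows the boat on the brick's middle (231,269), the row at (189,222), (224,219) and (267,217), the hook at (312,290) and the beaker where it was (521,269). All measured offsets are within 5 mm of target, so I'm handing the job in.

```bash
python3 -c "
from plant import *
print(close_job())"
```

```text
the job is handed in; nothing more can be done
None
```

The job is handed in, at about 35 s on the robot's clock: the boat was drawn out with the hook and set on the brick's middle, the hook stands back on the bench, the row is within about 5 mm of its marks, and the beaker was left where it stood; the hand-in returned no verdict.

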